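Open the filter bay of the solder fume extractor

TASK

The filter in the solder fume extractor is due for changing, so open its filter bay: press the green snap tab in until the lid springs loose, then push the lid back off its seat along the top of the extractor until the whole bay is uncovered. Work by touch only: do not lift the lid, leave it lying flat on top of the extractor, and leave everything else on the bench where it is.

Things in the scene. Friction and masses are not known exactly. Their poses are not given: they have to be found in the camera images.
- extractor: Solder fume extractor, light grey case 300 mm long (x) x 180 wide (y) x 110 high, fixed to the bench. Origin under its centre on the bench; +x runs from the front (tab end) to the rear (hose port), z up. Front deck round the tab 100 mm above the bench, with two bosses 106.5 mm high at y = -40 and 40 mm. Shoulders either side of the lid, tops at 110 mm, leave a track 135 mm wide between them.
- bay (a point): Centre of the mouth of the filter bay: in the extractor's frame x = -37.5, y = 0, z = 100 mm. The opening spans x = -80 to +5, y = -52 to +52 mm. Behind it the track goes on as a free mid-grey deck, 100 mm above the bench, from x = 5 mm to a stop at x = 122 mm: the lid is pushed onto it. Claws on the shoulders hold the lid's side edges down for x < 2 mm.
- tab_pad (a point): Centre of the top of the green snap tab's ribbed pad (30 mm in y, 21 mm in x), in the middle of the extractor's front deck: x = -107.5, y = 0, z = 114 mm in the extractor's frame when not pressed. The pad stands 14 mm above the deck and 10 mm above the lid's plate. Press it straight down.
- tab (a joint): Snap tab, a sprung tongue hinged 32 mm in front of the pad's centre: 0 = up (its catch stands in the lid's window), 0.18 rad = fully in (pad about 6 mm down). The catch lets go at about 0.08 to 0.1 rad (pad about 3 mm down) and takes about 5 to 12 N. It springs back up when let go.
- lid: Loose dark blue-grey plate 102 (x) x 132 (y) x 4 mm, about 120 g. Origin at the centre of its underside, axes as the extractor's. Seated and caught at x = -41, y = 0, z = 100 mm in the extractor's frame. On release spring pins shove it 8 to 11 mm to the rear, so the tab can be let go without catching again; then 1 to 5 N slides it. Bay clear 97 mm from the seat; rear stop at 112 mm.
- lid_rib (a point): Centre of the front face of the lid's paler raised thumb rib, the face to push towards +x: 8 mm to the rear of the lid's centre and 12 mm above its underside. The rib is 72 mm wide (y), 8 mm thick and rises 16 mm above the plate (top 120 mm above the bench). In front of it 59 mm of flat plate (top 104 mm above the bench) is free for a finger.
- spare_filter: Spare filter cassette, white frame 72 x 100 x 21 mm, lying beside the extractor; leave alone. Origin under its centre.
- solder_spool: Spool of solder with red flanges, 54 mm across, 40 mm high, standing beside the extractor; leave alone. Origin under its centre.
- pliers: Pliers with blue handles, about 160 mm long, 12 mm high, lying on the bench; leave alone. Origin under the pivot.
- cutters: Side cutters with black handles, about 135 mm long, 12 mm high, lying on the bench; leave alone. Origin under the pivot.
- tip_cleaner: Steel tin of brass wool, 72 mm across, 50 mm high; leave alone. Origin under its centre.
- battery_holder: Black battery holder with four cells, 66 x 62 x 17 mm; leave alone. Origin under its centre.
- circuit_board: Green circuit board on spacers, 90 x 60 x 19 mm; leave alone. Origin under its centre.
Mind the look-alikes: they are no part of the job. What is shaped like the lid but brown or purple is not meant.

How it is judged (in metres and radians):
On the way, in this order (a step that is already met when the one before it is completed fails the run):
1. the snap tab is pressed in while the lid is still seated (value of joint tab above 0.06 rad and x of lid in the frame of extractor below -0.036 m).
2. the released lid has left its seat and the whole bay is uncovered (x of lid in the frame of extractor above 0.054 m), for 0.2 s.
At the end, for the whole second after the job is handed in: The lid lies flat and at rest in the track on top of the extractor, at least 95 mm behind its seat (bay uncovered), up to the rear stop; the tab has sprung back up (x of lid in the frame of extractor between 0.054 and 0.075 m and y of lid in the frame of extractor between -0.006 and 0.006 m and z of lid in the frame of extractor between 0.097 and 0.103 m and angle between lid's own z axis and vertical below 0.05 rad and value of joint tab below 0.03 rad and linear speed of lid below 0.01 m/s); the robot touches nothing.
It fails at once if the lid is lifted off the track (more than 8 mm up) or tipped (z of lid in the frame of extractor above 0.108 m or angle between lid's own z axis and vertical above 0.15 rad).
It fails at once if another thing on the bench is moved by more than 25 mm (distance of any of spare_filter, solder_spool, pliers, cutters, tip_cleaner, battery_holder, circuit_board from where it was at the start of the episode above 0.025 m).
It also fails if it takes over 38 s, if anything falls off the work surface, if the arm or the gripper's body presses on something with over 40 N, if the wrist force passes 120 N, or if a joint passes its speed limit or range.

ROBOT

A 6-joint arm with a two-finger parallel gripper is mounted at the origin on the work surface. World frame = base frame: x ahead of the robot, y to its left, z up, the work surface at z = 0. Lengths are in mm, angles in rad, forces in N, time in s.
With the tool pointing down it reaches from about 350 to 975 mm from the base axis. Payload 7.1 kg.
Tool frame: the origin (TCP) lies between the finger pads; the fingertips stand 8 mm ahead of it and the grasp point (between the pads) lies 11 mm behind it (ctrl.tips_ahead is the distance from the TCP to the fingertips, in mm); y points along the fingers, z is the direction in which the jaws open and shut, and the axes are right-handed (so a half turn about y gives the same grasp; the last joint's range is limited). The gripper opens to 88 mm and grips with 3 to 60 N. Pads are 20 mm wide; open, the fingers measure 115 mm over their backs; the gripper's body (75 mm by 178 mm) begins 61 mm behind the grasp point.
Start: joints at [1.301, 0.423, 1.63, -0, 1.089, -0.019], TCP at [155.08, 605.438, 230.675] pointing down, gripper open.
Joint ranges: [-3, 3], [-0.9, 2.11], [0.09, 2.58], [-1.31, 4.45], [0.11, 2.69], [-2.54, 2.54]. Speed limits (rad/s): [2.39, 2.39, 3.01, 3.14, 3.14, 3.14].

INTERFACE

Orientations are given as a rotation vector (axis times angle).
In Python, from workcell import ctrl gives the robot as it stands.
- The arm moves only by the shell command python3 -m creep 'ROWS'. ROWS is JSON, a list of rows, each an object of numbers: "tx", "ty", "tz": the shift along the world's x, y, z in mm; "rx", "ry", "rz": the turn, a rotation vector about the world's x, y, z in rad; "fingers": the closure in counts, from 0 (fully open) to 255 (shut). A call has 1 to 10 rows; each row is the pose to reach, as a shift and turn from the pose commanded when the call began; what a row does not reach only later rows make up. A row lasts 1/8 s, in which the tool goes at most 62.5 mm and 10.7 degrees, less where a joint would pass 70% of its speed; a pose out of reach is approached as far as the arm can. A call with a gripper value outside its range is refused whole. The fingers move at their own pace and stop on an object; the grip force is fixed at half the most. Time passes only in rows, so rows that repeat a pose let the fingers close. It gives the time, the measured TCP pose, the force and the opening at its end, in the units of the state.
- ctrl.get_obs(): the state, without advancing time (a new reading comes with each control period).
- ctrl.get_image(name): name is "side" or "top"; returns a dict with "pixels" (400x640x3 uint8, blue, green, red), "intrinsics" (3x3 intrinsics, pixels), "k1" (the pictures are not rectified: a ray, as slopes to the right and down, at radius r is drawn at 1 + k1 r^2 times it, then the intrinsics apply), "rvec" (rotation vector, rad) and "tvec" (3), from world to camera coordinates, as OpenCV has them. Camera axes: x right, y down, z forward; pixel columns grow to the right and rows downward; lengths in mm; the calibration is good to about 2 mm. A picture is of the moment at which its call begins. There is no depth.
- ctrl.close_job(): hands the job in, once; it reports no verdict.
The state is a dict: "t": time; "qpos": joint angles; "qvel": joint speeds; "joint_torque": joint torques, N m; "ee_pos": TCP position; "orientation": TCP orientation; "ft_force": force on the tool from outside, world axes, zero at the start; "moment": the same for the moment, N m; "width": finger opening in mm.
Only numpy, scipy, OpenCV 4.12 (cv2) and the standard library are available. Lean on these libraries where they do the work, as an engineer would, in place of code of your own. Each camera call takes 0.05 s, during which the arm holds its last target.

## Working session

There is one attempt and no reset: what is moved stays moved. The work goes in short steps, Python scripts to look and compute and a shell command to move; the robot and the scene stay as the last step left them, time stands still between calls to the robot, and variables do not carry over. Pictures are saved under pics/ and viewed, and the job is handed in when it is done.

```bash
ls; mkdir -p pics; python3 - <<'E'
from workcell import ctrl
import cv2
o=ctrl.get_obs(); print(o)
for n in("side","top"):
    d=ctrl.get_image(n); cv2.imwrite(f"pics/{n}0.png",d["pixels"]); print(n,d["intrinsics"],d["k1"],d["rvec"],d["tvec"])
E
```

```text
pics
{'t': 0.0, 'qpos': array([ 1.30101960e+00,  4.23877496e-01,  1.63070214e+00,  1.09886989e-05,
        1.08859751e+00, -1.90009214e-02]), 'qvel': array([-1.19351589e-03, -8.63932945e-04, -8.08208153e-05,  6.85655222e-04,
       -4.68270780e-04, -2.48076896e-04]), 'joint_torque': array([-4.62041826e-04, -5.44637489e+01, -2.73662460e+01,  6.41630008e-02,
        2.29168549e-02, -1.24996400e-04]), 'ee_pos': array([154.92162181, 604.92037608, 229.87403467]), 'orientation': array([-1.56338416,  0.19709896, -0.19672482]), 'ft_force': array([ 0.03148722, -1.06267286, -1.23878492]), 'moment': array([-0.06590808, -0.00488042,  0.02205687]), 'width': 87.60808171746073}
side [[391.88599902   0.         324.19156001]
 [  0.         391.88599902 197.56281696]
 [  0.           0.           1.        ]] -0.07796759978097453 [ 0.33255081 -2.59285295  1.49604731] [ 557.69246609  157.85076517 1144.51830955]
top [[377.31483326   0.         324.62139031]
 [  0.         377.31483326 199.76530991]
 [  0.           0.           1.        ]] -0.001783466972549523 [ 2.19429857 -2.14084449  0.17629066] [ -59.38529249  572.88409776 1132.46532322]
```

View pics/side0.png

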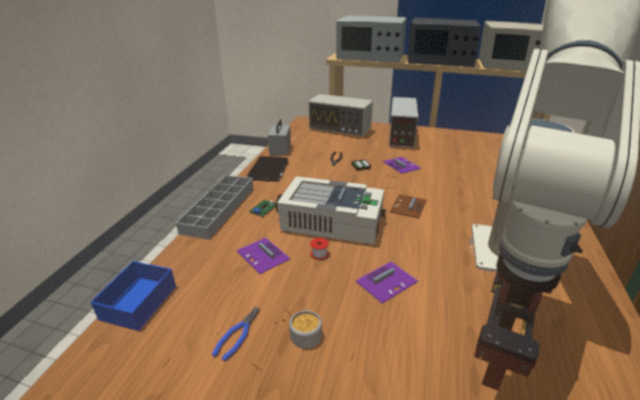

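View pics/top0.png

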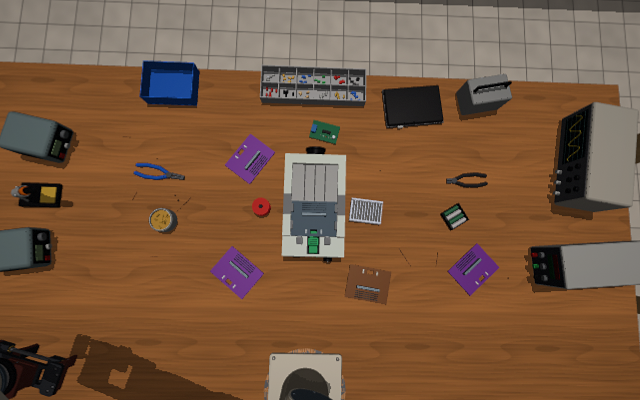

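The side view shows the extractor at about (332,208), with the green tab near (370,200). In the top view it spans cols 283–346 and rows 153–257, with the tab at (313,243) facing the robot and the lid at about (313,218). Next I'll enlarge both views and measure.

```bash
cat > h.py <<'E'
import numpy as np, cv2
from workcell import ctrl
from scipy.spatial.transform import Rotation as R
def ray(d,u,v):
    K=np.array(d["intrinsics"]); dist=np.array([d["k1"],0,0,0,0.])
    p=cv2.undistortPoints(np.array([[[u,v]]],float),K,dist,criteria=(3,50,1e-10))[0,0]
    r=cv2.Rodrigues(np.array(d["rvec"],float))[0]; t=np.array(d["tvec"],float).ravel()
    return -r.T@t, r.T@np.array([p[0],p[1],1])
def plane(d,u,v,z):
    c,w=ray(d,u,v); return c+w*(z-c[2])/w[2]
def proj(d,P):
    return cv2.projectPoints(np.array(P,float).reshape(-1,1,3),np.array(d["rvec"],float),np.array(d["tvec"],float),np.array(d["intrinsics"]),np.array([d["k1"],0,0,0,0.]))[0][:,0]
E
python3 - <<'E'
from h import *
for n,(a,b,c,e) in {"top":(270,140,370,270),"side":(270,165,395,250)}.items():
    d=ctrl.get_image(n); im=d["pixels"]
    cv2.imwrite(f"pics/{n}1.png",cv2.resize(im[b:e,a:c],None,fx=6 if n=="side" else 4.5,fy=6 if n=="side" else 4.5,interpolation=cv2.INTER_CUBIC))
    hsv=cv2.cvtColor(im,cv2.COLOR_BGR2HSV)
    m=cv2.inRange(hsv,(50,90,40),(85,255,255))
    k,l,s,ce=cv2.connectedComponentsWithStats(m)
    for i in range(1,k):
        if s[i,4]>15: print(n,s[i],ce[i],plane(d,*ce[i],114))
    # light grey case in region
    m=((hsv[...,1]<45)&(hsv[...,2]>130)).astype(np.uint8); mm=np.zeros_like(m); mm[b:e,a:c]=m[b:e,a:c]
    k,l,s,ce=cv2.connectedComponentsWithStats(mm)
    for i in range(1,k):
        if s[i,4]>150: 
            r=cv2.minAreaRect(np.argwhere(l==i)[:,::-1].astype(np.float32)); print(n,"case",s[i],r)
            if n=="top":
                for q in cv2.boxPoints(r): print(q,plane(d,*q,110))
E
```

```text
Traceback (most recent call last):
  File "h.py", line 10, in plane
    c,w=ray(d,u,v); return c+w*(z-c[2])/w[2]
        ~~~^^^^^^^
  File "h.py", line 6, in ray
    p=cv2.undistortPoints(np.array([[[u,v]]],float),K,dist,criteria=(3,50,1e-10))[0,0]
      ~~~~~~~~~~~~~~~~~~~^^^^^^^^^^^^^^^^^^^^^^^^^^^^^^^^^^^^^^^^^^^^^^^^^^^^^^^^
cv2.error: OpenCV(4.12.0) :-1: error: (-5:Bad argument) in function 'undistortPoints'
> Overload resolution failed:
>  - undistortPoints() got an unexpected keyword argument 'criteria'
>  - undistortPoints() got an unexpected keyword argument 'criteria'
```

```bash
ls pics
```

```text
side0.png
top0.png
top1.png
```

```bash
sed -i 's/,criteria=(3,50,1e-10)//' h.py
python3 - <<'E'
from h import *
for n,(a,b,c,e) in {"top":(270,140,370,270),"side":(270,165,395,250)}.items():
    d=ctrl.get_image(n); im=d["pixels"]
    cv2.imwrite(f"pics/{n}1.png",cv2.resize(im[b:e,a:c],None,fx=6 if n=="side" else 4.5,fy=6 if n=="side" else 4.5,interpolation=cv2.INTER_CUBIC))
    hsv=cv2.cvtColor(im,cv2.COLOR_BGR2HSV)
    m=cv2.inRange(hsv,(50,90,40),(85,255,255))
    k,l,s,ce=cv2.connectedComponentsWithStats(m)
    for i in range(1,k):
        if s[i,4]>15: print(n,s[i],ce[i],plane(d,*ce[i],114))
    m=((hsv[...,1]<45)&(hsv[...,2]>130)).astype(np.uint8); mm=np.zeros_like(m); mm[b:e,a:c]=m[b:e,a:c]
    k,l,s,ce=cv2.connectedComponentsWithStats(mm)
    for i in range(1,k):
        if s[i,4]>150: 
            r=cv2.minAreaRect(np.argwhere(l==i)[:,::-1].astype(np.float32)); print(n,"case",s[i],r)
            if n=="top":
                for q in cv2.boxPoints(r): print(q,plane(d,*q,110))
E
```

```text
top [310 121  30  23 376] [325.06648936 131.70212766] [768.23347339 -39.73482069 114.        ]
top [444 205  15  11  60] [450.7        210.13333333] [ 543.49361955 -412.39251184  114.        ]
top [449 213  14  11  64] [455.6875  218.15625] [ 520.3342873  -426.60285657  114.        ]
top [310 231   7   3  20] [313.15 231.95] [470.25499504 -12.21269528 114.        ]
top [308 236  11  18 169] [312.95857988 243.91715976] [436.17587355 -12.56895137 114.        ]
top [533 264   6   4  21] [535.61904762 265.47619048] [ 389.01736847 -657.27171705  114.        ]
top case [ 284  153   62   49 1854] ((314.4832763671875, 177.08522033691406), (60.88943862915039, 46.695228576660156), 1.6365771293640137)
[283.38416 199.55382] [562.11212848  76.59044707 110.        ]
[284.71777 152.87764] [701.05212209  77.77738278 110.        ]
[345.5824  154.61662] [ 701.3430636  -102.23854514  110.        ]
[344.24878 201.2928 ] [ 561.74754832 -100.46771578  110.        ]
top case [305 165  10  36 315] ((309.2261047363281, 182.49118041992188), (8.672907829284668, 35.271976470947266), 1.8476102352142334)
[304.323
[... 1166 characters left out ...]
  255.36028] [401.82309667  76.17553149 110.        ]
[282.2249 213.856 ] [520.39006086  78.39598114 110.        ]
[344.3703  215.00685] [ 521.63954171 -101.45159412  110.        ]
[343.60168 256.5111 ] [ 402.47318727 -101.11740427  110.        ]
side [362 196  15   9  60] [368.5  200.15] [436.6730305    6.73230372 114.        ]
side [257 201  12   7  24] [261.91666667 204.04166667] [738.78793765 108.33393689 114.        ]
side case [ 278  177   55   32 1137] ((305.3274841308594, 192.04367065429688), (52.07250213623047, 29.340343475341797), 7.594643592834473)
side case [335 183  48  37 668] ((359.20001220703125, 200.40000915527344), (42.99586868286133, 32.22586441040039), 14.620875358581543)
```

View pics/top1.png

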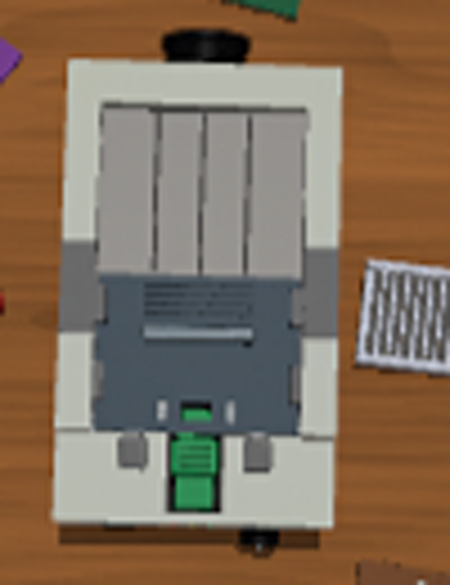

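View pics/side1.png

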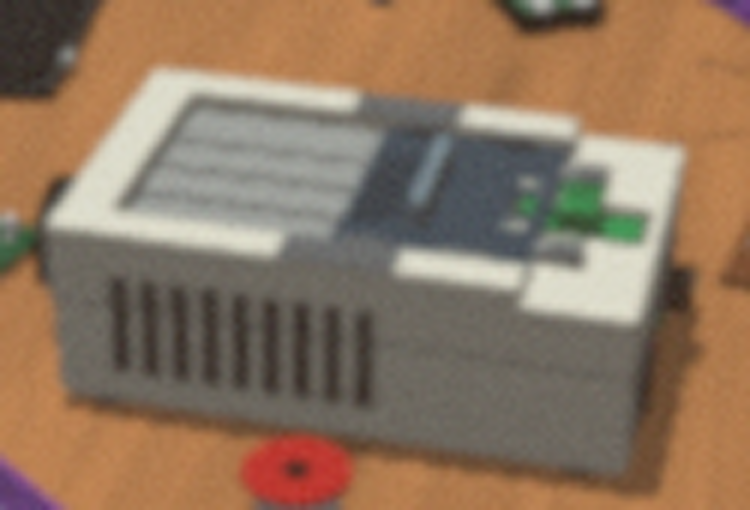

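The crops show the case corners: in the top crop at (68,60), (343,68), (53,522) and (333,527). The tab pad is at about (194,453) and the rib at about (198,332). In the side crop the rear corners and deck corners are also clear, so I'll fit the pose from the corners and cross-check with the side view.

```bash
python3 - <<'E'
from h import *
from scipy.optimize import least_squares
T=ctrl.get_image("top");S=ctrl.get_image("side")
f=lambda p,s,a,b:((p[0]+.5)/s-.5+a,(p[1]+.5)/s-.5+b)
# model pts -> pixels
mt={(150,90,110):(68,60),(150,-90,110):(343,68),(-150,90,100):(53,522),(-150,-90,100):(333,527)}
ms={(150,90,110):(48,233),(150,-90,110):(155,68),(-150,90,100):(640,325),(-150,-90,100):(685,148)}
def w(x,P):
    c,s=np.cos(x[2]),np.sin(x[2]);P=np.array(P,float)
    return np.c_[x[0]+c*P[:,0]-s*P[:,1],x[1]+s*P[:,0]+c*P[:,1],P[:,2]]
def fit(which):
    def r(x):
        o=[]
        if 't' in which:o.append(proj(T,w(x,list(mt)))-[f(p,4.5,270,140) for p in mt.values()])
        if 's' in which:o.append(proj(S,w(x,list(ms)))-[f(p,6,270,165) for p in ms.values()])
        return np.concatenate(o).ravel()
    q=least_squares(r,[550,-12,0]); return q.x,np.round(q.fun,1)
for k in('t','s','ts'):
    x,res=fit(k);print(k,x,res)
    print(w(x,[(-107.5,0,114),(-33,0,112),(-41+59+8-8,0,112)]))
E
```

```text
t [ 5.51145040e+02 -1.25135066e+01  2.56803689e-04] [ 0.1 -0.1 -0.2 -0.  -0.1 -0.1  0.2  0.2]
[[443.64504318 -12.54111296 114.        ]
 [518.14504072 -12.52198108 112.        ]
 [569.14503904 -12.5088841  112.        ]]
s [ 5.51383150e+02 -7.45447292e+00  1.04323056e-02] [-0.6 -0.6 -0.1  0.5  0.4  0.   0.2 -0. ]
[[443.88899957  -8.57592543 114.        ]
 [518.38494558  -7.79873276 112.        ]
 [569.38217036  -7.26669482 112.        ]]
ts [ 5.51574627e+02 -1.14637928e+01  3.28662722e-03] [-0.4 -0.2 -0.7 -0.3 -0.3 -0.1 -0.  -0.1 -0.2 -1.5  0.5 -0.2  0.3 -0.6
  0.4 -0.4]
[[444.07520711 -11.81710455 114.        ]
 [518.57480474 -11.57225126 112.        ]
 [569.57452929 -11.40463357 112.        ]]
```

```bash
python3 - <<'E'
from h import *
o=ctrl.get_obs(); M=R.from_rotvec(o["orientation"]).as_matrix(); print(M.round(3))
print(ctrl.tips_ahead)
p=o["ee_pos"]; print(o["t"],p)
z=M[:,2]; a=np.arctan2(z[1],z[0]); print(a)
for t in(np.pi/2,-np.pi/2): print("turn rz",(t-a+np.pi)%(2*np.pi)-np.pi)
print(np.array([443.8,-12,0])-p)
E
```

```text
[[ 0.969 -0.     0.248]
 [-0.248 -0.     0.969]
 [-0.    -1.    -0.   ]]
8.0
0.35 [155.046048   605.32474553 230.48266892]
1.319972307986909
turn rz 0.25082401880798777
turn rz -2.8907686347818053
[ 288.753952   -617.32474553 -230.48266892]
```

```bash
python3 -m creep '[{"tx":40,"ty":-45,"rz":0.025,"fingers":255},{"tx":75,"ty":-95,"rz":0.05,"fingers":255},{"tx":110,"ty":-145,"rz":0.075,"fingers":255},{"tx":145,"ty":-195,"rz":0.1,"fingers":255},{"tx":175,"ty":-248,"rz":0.125,"fingers":255},{"tx":200,"ty":-303,"rz":0.15,"fingers":255},{"tx":222,"ty":-358,"rz":0.175,"fingers":255},{"tx":240,"ty":-414,"rz":0.2,"fingers":255},{"tx":256,"ty":-470,"rz":0.225,"fingers":255},{"tx":270,"ty":-528,"rz":0.25,"fingers":255}]'
```

```text
schema error: expected keys tx, ty, tz, rx, ry, rz, fingers
```

All seven keys are required in each row.

```bash
python3 -m creep '[{"tx":40,"ty":-45,"tz":0,"rx":0,"ry":0,"rz":0.025,"fingers":255},{"tx":75,"ty":-95,"tz":0,"rx":0,"ry":0,"rz":0.05,"fingers":255},{"tx":110,"ty":-145,"tz":0,"rx":0,"ry":0,"rz":0.075,"fingers":255},{"tx":145,"ty":-195,"tz":0,"rx":0,"ry":0,"rz":0.1,"fingers":255},{"tx":175,"ty":-248,"tz":0,"rx":0,"ry":0,"rz":0.125,"fingers":255},{"tx":200,"ty":-303,"tz":0,"rx":0,"ry":0,"rz":0.15,"fingers":255},{"tx":222,"ty":-358,"tz":0,"rx":0,"ry":0,"rz":0.175,"fingers":255},{"tx":240,"ty":-414,"tz":0,"rx":0,"ry":0,"rz":0.2,"fingers":255},{"tx":256,"ty":-470,"tz":0,"rx":0,"ry":0,"rz":0.225,"fingers":255},{"tx":270,"ty":-528,"tz":0,"rx":0,"ry":0,"rz":0.25,"fingers":255}]'
```

```text
t: 1.6
ee_pos: [425.7, 75.7, 231.1]
orientation: [-1.571, -0.001, -0.001]
ft_force: [1.5, 0.6, -0.4]
width: 0.6
```

```bash
python3 -m creep '[{"tx":10,"ty":-45,"tz":0,"rx":0,"ry":0,"rz":0.25e-9,"fingers":255},{"tx":19,"ty":-89,"tz":0,"rx":0,"ry":0,"rz":0,"fingers":255},{"tx":19,"ty":-89,"tz":-40,"rx":0,"ry":0,"rz":0,"fingers":255},{"tx":19,"ty":-89,"tz":-80,"rx":0,"ry":0,"rz":0,"fingers":255},{"tx":19,"ty":-89,"tz":-90,"rx":0,"ry":0,"rz":0,"fingers":255},{"tx":19,"ty":-89,"tz":-90,"rx":0,"ry":0,"rz":0,"fingers":255}]'
python3 - <<'E'
from h import *
for n,(a,b,c,e) in {"top":(270,140,370,270),"side":(270,140,395,250)}.items():
    d=ctrl.get_image(n); cv2.imwrite(f"pics/{n}2.png",cv2.resize(d["pixels"][b:e,a:c],None,fx=4.5,fy=4.5,interpolation=cv2.INTER_CUBIC))
E
```

```text
t: 2.35
ee_pos: [444.1, -11.5, 140.7]
orientation: [-1.571, 0.001, 0.0]
ft_force: [0.9, -0.4, 0.1]
width: 0.7
```

View pics/side2.png

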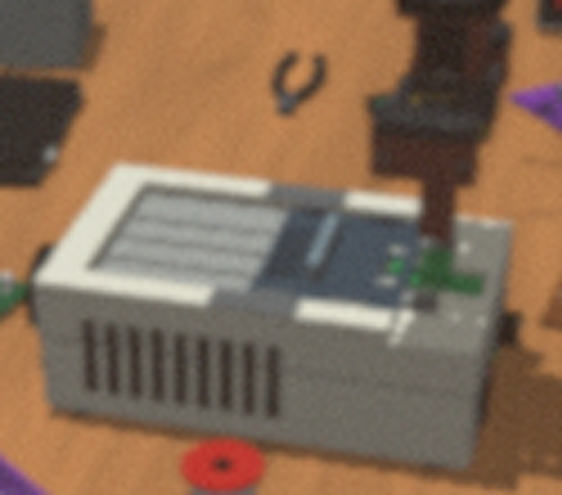

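View pics/top2.png

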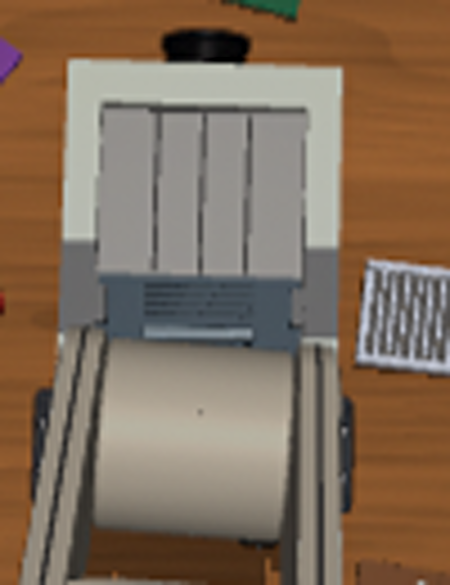

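The closed fingers stand over the tab, with the tips at about (437,245) in the side crop. The tab and lid haven't moved. I'll press down slowly while watching the force.

```bash
python3 -m creep '[{"tx":0,"ty":0,"tz":-10,"rx":0,"ry":0,"rz":0,"fingers":255},{"tx":0,"ty":0,"tz":-16,"rx":0,"ry":0,"rz":0,"fingers":255},{"tx":0,"ty":0,"tz":-20,"rx":0,"ry":0,"rz":0,"fingers":255},{"tx":0,"ty":0,"tz":-20,"rx":0,"ry":0,"rz":0,"fingers":255}]'; python3 -m creep '[{"tx":0,"ty":0,"tz":-1,"rx":0,"ry":0,"rz":0,"fingers":255},{"tx":0,"ty":0,"tz":-2,"rx":0,"ry":0,"rz":0,"fingers":255},{"tx":0,"ty":0,"tz":-2,"rx":0,"ry":0,"rz":0,"fingers":255}]'
```

```text
t: 2.95
ee_pos: [444.6, -11.5, 120.7]
orientation: [-1.571, -0.0, -0.001]
ft_force: [1.2, 0.7, 0.8]
width: 0.6
t: 3.32
ee_pos: [445.0, -11.6, 119.2]
orientation: [-1.571, -0.001, -0.002]
ft_force: [0.5, -0.0, 8.1]
width: 0.3
```

```bash
python3 -m creep '[{"tx":0,"ty":0,"tz":-1,"rx":0,"ry":0,"rz":0,"fingers":255},{"tx":0,"ty":0,"tz":-2,"rx":0,"ry":0,"rz":0,"fingers":255},{"tx":0,"ty":0,"tz":-3,"rx":0,"ry":0,"rz":0,"fingers":255},{"tx":0,"ty":0,"tz":-3,"rx":0,"ry":0,"rz":0,"fingers":255}]'
python3 - <<'E'
from h import *
for n,(a,b,c,e) in {"top":(270,140,370,270),"side":(270,140,395,250)}.items():
    d=ctrl.get_image(n); cv2.imwrite(f"pics/{n}3.png",cv2.resize(d["pixels"][b:e,a:c],None,fx=4.5,fy=4.5,interpolation=cv2.INTER_CUBIC))
E
```

```text
t: 3.82
ee_pos: [445.6, -11.6, 117.2]
orientation: [-1.571, -0.002, -0.003]
ft_force: [-2.3, 1.1, 20.3]
width: 0.6
```

View pics/side3.png

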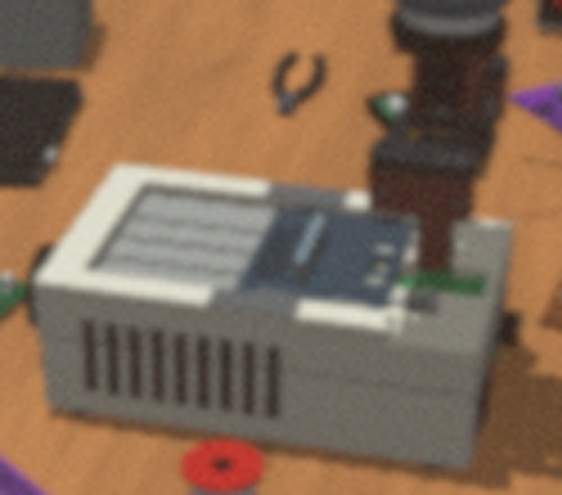

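View pics/top3.png

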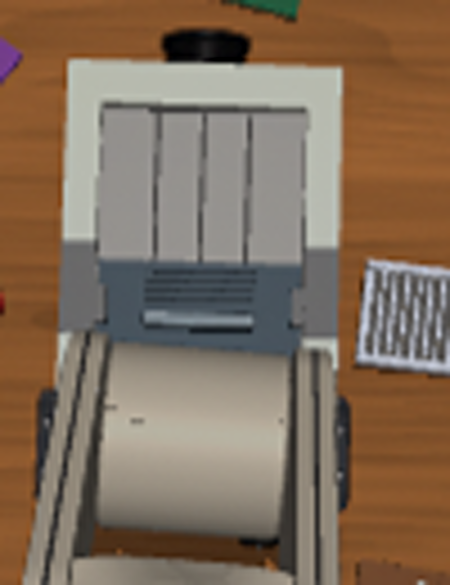

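The lid has sprung about 9 mm rearward: in the top crop its rear edge went from row 275 to 262 and the rib from about 332 to 319. Next I'll let go of the tab and go down in front of the rib, over the flat plate.

```bash
python3 -m creep '[{"tx":0,"ty":0,"tz":12,"rx":0,"ry":0,"rz":0,"fingers":255},{"tx":0,"ty":0,"tz":24,"rx":0,"ry":0,"rz":0,"fingers":255},{"tx":30,"ty":0,"tz":24,"rx":0,"ry":0,"rz":0,"fingers":255},{"tx":60,"ty":0,"tz":24,"rx":0,"ry":0,"rz":0,"fingers":255},{"tx":64,"ty":0,"tz":24,"rx":0,"ry":0,"rz":0,"fingers":255},{"tx":64,"ty":0,"tz":14,"rx":0,"ry":0,"rz":0,"fingers":255},{"tx":64,"ty":0,"tz":6,"rx":0,"ry":0,"rz":0,"fingers":255},{"tx":64,"ty":0,"tz":2,"rx":0,"ry":0,"rz":0,"fingers":255},{"tx":64,"ty":0,"tz":1,"rx":0,"ry":0,"rz":0,"fingers":255},{"tx":64,"ty":0,"tz":1,"rx":0,"ry":0,"rz":0,"fingers":255}]'
python3 - <<'E'
from h import *
for n,(a,b,c,e) in {"side":(270,140,395,250)}.items():
    d=ctrl.get_image(n); cv2.imwrite(f"pics/{n}4.png",cv2.resize(d["pixels"][b:e,a:c],None,fx=5,fy=5,interpolation=cv2.INTER_CUBIC))
E
```

```text
t: 5.18
ee_pos: [508.0, -11.6, 116.7]
orientation: [-1.571, 0.001, -0.001]
ft_force: [-0.4, -0.2, -0.1]
width: 0.7
```

View pics/side4.png

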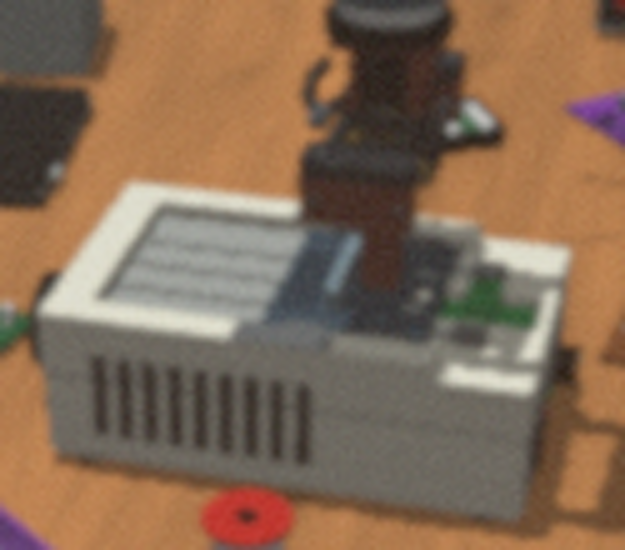

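The tab is back up, and the finger stands just in front of the rib: tip at about (380,290), rib at about (343,262). I'll push slowly from here.

```bash
python3 -m creep '[{"tx":4,"ty":0,"tz":0,"rx":0,"ry":0,"rz":0,"fingers":255},{"tx":8,"ty":0,"tz":0,"rx":0,"ry":0,"rz":0,"fingers":255},{"tx":11,"ty":0,"tz":0,"rx":0,"ry":0,"rz":0,"fingers":255},{"tx":14,"ty":0,"tz":0,"rx":0,"ry":0,"rz":0,"fingers":255},{"tx":17,"ty":0,"tz":0,"rx":0,"ry":0,"rz":0,"fingers":255},{"tx":20,"ty":0,"tz":0,"rx":0,"ry":0,"rz":0,"fingers":255}]'
```

```text
t: 5.98
ee_pos: [528.6, -11.6, 116.7]
orientation: [-1.571, 0.0, -0.001]
ft_force: [-1.7, -0.3, -0.0]
width: 0.3
```

```bash
python3 -m creep '[{"tx":5,"ty":0,"tz":0,"rx":0,"ry":0,"rz":0,"fingers":255},{"tx":10,"ty":0,"tz":0,"rx":0,"ry":0,"rz":0,"fingers":255},{"tx":15,"ty":0,"tz":0,"rx":0,"ry":0,"rz":0,"fingers":255},{"tx":20,"ty":0,"tz":0,"rx":0,"ry":0,"rz":0,"fingers":255},{"tx":25,"ty":0,"tz":0,"rx":0,"ry":0,"rz":0,"fingers":255},{"tx":30,"ty":0,"tz":0,"rx":0,"ry":0,"rz":0,"fingers":255}]'
python3 - <<'E'
from h import *
for n,(a,b,c,e) in {"side":(270,140,395,250),"top":(270,140,370,270)}.items():
    d=ctrl.get_image(n); cv2.imwrite(f"pics/{n}5.png",cv2.resize(d["pixels"][b:e,a:c],None,fx=4.5,fy=4.5,interpolation=cv2.INTER_CUBIC))
E
```

```text
t: 6.72
ee_pos: [558.4, -11.6, 116.7]
orientation: [-1.571, 0.001, -0.001]
ft_force: [-1.2, 0.4, 1.3]
width: 0.4
```

View pics/side5.png

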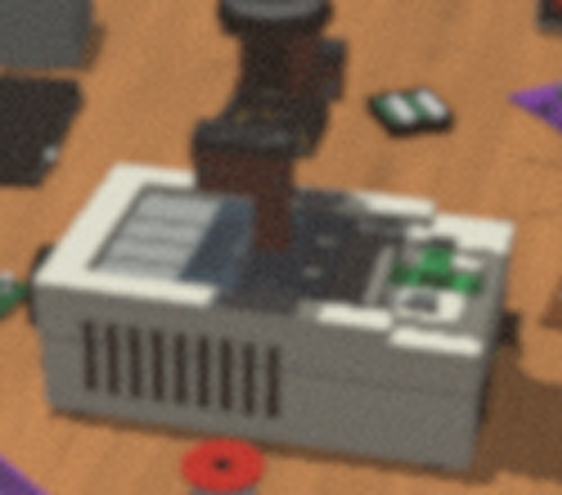

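View pics/top5.png

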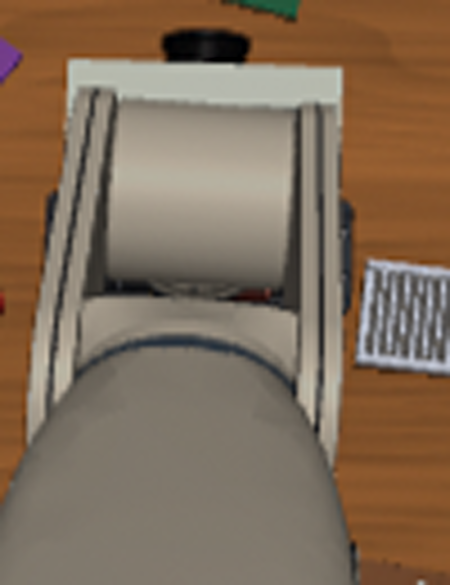

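The side view shows the lid sliding flat ahead of the finger, with the bay opening behind it. There are 53 mm left to go.

```bash
python3 -m creep '[{"tx":5,"ty":0,"tz":0,"rx":0,"ry":0,"rz":0,"fingers":255},{"tx":11,"ty":0,"tz":0,"rx":0,"ry":0,"rz":0,"fingers":255},{"tx":17,"ty":0,"tz":0,"rx":0,"ry":0,"rz":0,"fingers":255},{"tx":23,"ty":0,"tz":0,"rx":0,"ry":0,"rz":0,"fingers":255},{"tx":29,"ty":0,"tz":0,"rx":0,"ry":0,"rz":0,"fingers":255},{"tx":35,"ty":0,"tz":0,"rx":0,"ry":0,"rz":0,"fingers":255},{"tx":40,"ty":0,"tz":0,"rx":0,"ry":0,"rz":0,"fingers":255},{"tx":44,"ty":0,"tz":0,"rx":0,"ry":0,"rz":0,"fingers":255}]'
```

```text
t: 7.82
ee_pos: [602.3, -11.6, 116.7]
orientation: [-1.571, 0.001, -0.0]
ft_force: [-1.9, -0.3, 1.9]
width: 0.2
```

```bash
python3 -m creep '[{"tx":3,"ty":0,"tz":0,"rx":0,"ry":0,"rz":0,"fingers":255},{"tx":6,"ty":0,"tz":0,"rx":0,"ry":0,"rz":0,"fingers":255},{"tx":8,"ty":0,"tz":0,"rx":0,"ry":0,"rz":0,"fingers":255},{"tx":9,"ty":0,"tz":0,"rx":0,"ry":0,"rz":0,"fingers":255},{"tx":9,"ty":0,"tz":0,"rx":0,"ry":0,"rz":0,"fingers":255},{"tx":9,"ty":0,"tz":0,"rx":0,"ry":0,"rz":0,"fingers":255}]'
python3 - <<'E'
from h import *
for n,(a,b,c,e) in {"side":(270,140,395,250)}.items():
    d=ctrl.get_image(n); cv2.imwrite(f"pics/{n}6.png",cv2.resize(d["pixels"][b:e,a:c],None,fx=5,fy=5,interpolation=cv2.INTER_CUBIC))
E
```

```text
t: 8.57
ee_pos: [611.2, -11.6, 116.7]
orientation: [-1.571, 0.0, -0.001]
ft_force: [0.5, 0.2, 0.6]
width: 0.5
```

View pics/side6.png

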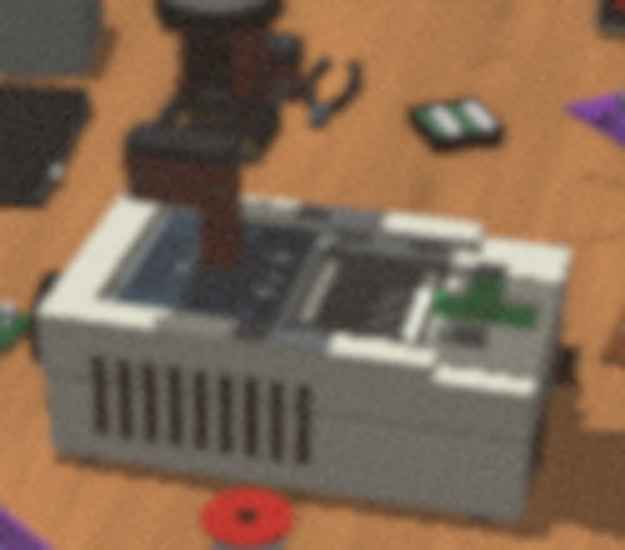

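The lid is now over the rear deck with the bay open. I'll back off, raise the arm and swing clear so the top camera can see.

```bash
python3 -m creep '[{"tx":-6,"ty":0,"tz":0,"rx":0,"ry":0,"rz":0,"fingers":255},{"tx":-15,"ty":0,"tz":2,"rx":0,"ry":0,"rz":0,"fingers":255},{"tx":-15,"ty":0,"tz":40,"rx":0,"ry":0,"rz":0,"fingers":255},{"tx":-15,"ty":0,"tz":90,"rx":0,"ry":0,"rz":0,"fingers":255},{"tx":-25,"ty":55,"tz":110,"rx":0,"ry":0,"rz":0,"fingers":255},{"tx":-35,"ty":110,"tz":110,"rx":0,"ry":0,"rz":0,"fingers":255},{"tx":-50,"ty":165,"tz":110,"rx":0,"ry":0,"rz":0,"fingers":255},{"tx":-75,"ty":220,"tz":110,"rx":0,"ry":0,"rz":0,"fingers":255},{"tx":-105,"ty":270,"tz":110,"rx":0,"ry":0,"rz":0,"fingers":255},{"tx":-140,"ty":320,"tz":110,"rx":0,"ry":0,"rz":0,"fingers":255}]'
python3 - <<'E'
from h import *
for n,(a,b,c,e) in {"side":(270,140,395,250),"top":(270,140,370,270)}.items():
    d=ctrl.get_image(n); cv2.imwrite(f"pics/{n}7.png",cv2.resize(d["pixels"][b:e,a:c],None,fx=4.5,fy=4.5,interpolation=cv2.INTER_CUBIC)); cv2.imwrite(f"pics/{n}7f.png",d["pixels"])
E
```

```text
t: 9.88
ee_pos: [469.7, 309.7, 226.8]
orientation: [-1.571, 0.001, -0.001]
ft_force: [0.1, -0.9, 0.9]
width: 0.6
```

View pics/side7.png

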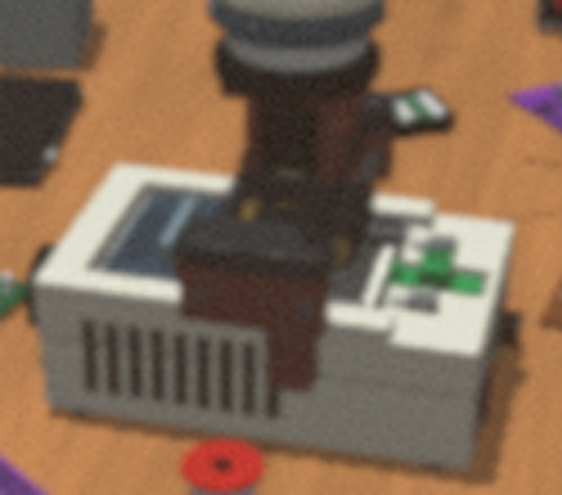

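View pics/top7.png

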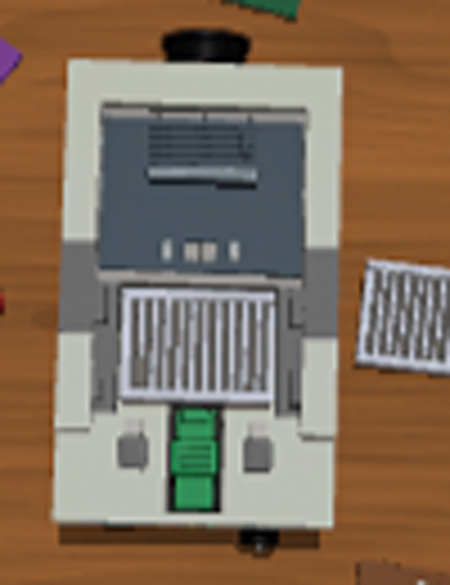

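View pics/top7f.png

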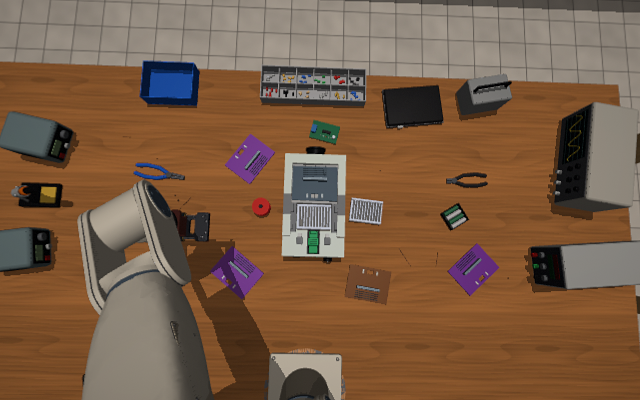

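The bay is fully uncovered, showing the filter at crop rows 290–403. The lid lies flat with its rear edge at about row 121 and front edge at about row 272, and the tab is up. I'll put a number on that.

```bash
python3 - <<'E'
from h import *
T=ctrl.get_image("top")
def P(x,y,z): return plane(T,(x+.5)/4.5-.5+270,(y+.5)/4.5-.5+140,z).round(1)
r=P(203,121,104);f=P(200,273,104); print("rear",r,"front",f,"len",r[0]-f[0],"centre x rel",(r[0]+f[0])/2-551.1)
l=P(99,195,104);q=P(303,195,104); print("y sides",l,q,"centre y rel",(l[1]+q[1])/2+12.5)
print("rib face lower edge rel", P(200,186,106)-[551.1,-12.5,0])
print("stop rel",P(203,107,110)-[551.1,-12.5,0], "seat front edge was", P(200,433,104)[0]-551.1)
# compare other objects, before/after
a=cv2.imread("pics/top0.png");b=T["pixels"]
d=(cv2.absdiff(a,b).max(2)>40).astype(np.uint8); k,L,s,c=cv2.connectedComponentsWithStats(d)
print([list(x) for x in s[1:] if x[4]>20 ])
o=ctrl.get_obs();print(o["t"],o["ft_force"].round(1))
E
```

```text
rear [664.  -11.8 104. ] front [563.2 -12.4 104. ] len 100.79999999999995 centre x rel 62.5
y sides [612.7  54.8 104. ] [616.5 -78.5 104. ] centre y rel 0.6499999999999986
rib face lower edge rel [ 69.1   1.6 106. ]
stop rel [120.9   1.  110. ] seat front edge was -91.5
[[np.int32(290), np.int32(166), np.int32(48), np.int32(71), np.int32(2236)], [np.int32(0), np.int32(179), np.int32(286), np.int32(221), np.int32(31571)], [np.int32(326), np.int32(381), np.int32(5), np.int32(9), np.int32(21)], [np.int32(329), np.int32(392), np.int32(6), np.int32(8), np.int32(24)], [np.int32(294), np.int32(397), np.int32(13), np.int32(3), np.int32(33)]]
10.025 [-0.8 -0.9  0.7]
```

```bash
python3 -c "
from workcell import ctrl
print(ctrl.close_job())"
```

```text
the job is handed in; nothing more can be done
None
```

The filter bay is open and the job is handed in at about 10 s of the 38 s allowed; the hand-in reports no verdict. I pressed the green tab straight down with the closed fingers (about 20 N at the end). The lid sprang back about 9 mm. I let the tab go and pushed the lid's rib to the rear with 1–2 N, then backed off, raised the arm and swung it clear.

**Lid:** In the last top view the lid's centre is at x ≈ 62.5 mm and y ≈ 0.6 mm in the extractor's frame. That is about 103 mm behind its seat, inside the 54–75 mm window. It lies flat in the track and the whole bay is uncovered.

**Tab and arm:** The tab looks to be back up in both pictures, though I judged this by eye and did not measure it. The force reading was only noise, about 1 N, so the robot touches nothing.

**Other things on the bench:** Comparing the top pictures from before and after showed changes only at the lid, under the arm and its shadow, and in a few specks at the robot's base. The solder spool, pliers and tip cleaner lie within or near the arm-and-shadow area. There I could only judge by eye that they have not moved.

**A disagreement:** The side camera alone put the extractor about 5 mm further to the left (y ≈ -7 mm) than the top camera did (y ≈ -12.5 mm). I went with the top camera, and both the press on the tab and the push on the rib worked as planned.

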